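# Roll the plaque's trim strip flush

### The job

Take the two-wheel hand roller out of its tray and roll it firmly along the aluminium trim strip at the edge of the wooden plaque, pressing with the roller and never with the fingers, until all four lengths of the strip sit flush with the wood. Then stand the roller upright in the tray it came from and let go.

Things in the scene. Friction and masses are not known exactly. Their poses are not given: they have to be found in the camera images.
- roller_grip (a point): Centre of the hand roller's handle: upright pale wood post 28 x 28 mm, 56 tall, on a dark steel carriage 60 (x) by 70 (y) whose top is 28 mm below here. Under it two steel wheels, 36 mm diameter, 44 wide in x, lie 22 mm either side along y (80 mm over all); their underside is 76 mm below here. y: rolling direction, either way; z up. About 0.5 kg. A wheelless block in a like tray is no use.
- strip_mid (a point): Middle of the aluminium trim strip, level with the fixed plaque's top face, 20 mm above the bench. y along the strip, x across it to the plaque's edge 25 mm away, z up. Strip 24 x 182 mm: four lengths of 44 mm centred at y = -69, -23, 23, 69 mm, in a groove with wood all round, so the wheels come to rest on the wood when it is flush. Plaque 150 x 270 mm; low leaf decoration on its -x half.
- tray_in (a point): Middle of the inner floor, 6 mm above the bench, of the roller's tray: fixed open wooden tray, inside 88 mm (x) by 124 mm (y), rim 20 mm above the bench. x, y along its sides, z up; the roller's y lies roughly along the tray's y.
- strip1 (a joint): Depth (m) by which the strip length at y = -69 mm is pressed down: 0 is 5 mm proud, 0.005 is flush; 0 to 0.0012 at the start. Each length needs about 6 N to move and stays where it is left.
- strip2 (a joint): The same for the length at y = -23 mm.
- strip3 (a joint): The same for the length at y = 23 mm.
- strip4 (a joint): The same for the length at y = 69 mm.
- wheel_a (a joint): Turn of one of the roller's free wheels (at +y of its handle), rad, 0 at the start; either sign, 1 rad is 18 mm of rolling.
- wheel_b (a joint): The same for the other wheel (at -y).

How it is judged (in metres and radians):
On the way:
1. the roller has rolled along the strip: a wheel has turned at least 4 rad (72 mm) from its start, either way, with the roller over the strip ((value of joint any of wheel_a, wheel_b above 4 rad or value of joint any of wheel_a, wheel_b below -4 rad) and horizontal distance between roller_grip and strip_mid below 0.14 m and x of roller_grip in the frame of strip_mid between -0.025 and 0.025 m), for 0.05 s.
At the end, for the whole second after the job is handed in: All four strip lengths are flush with the wood (pressed at least 3.5 mm of the 5 mm, so at most 1.5 mm proud), and the roller stands released and at rest on the floor of its own tray, upright within 10 degrees, its handle within 35 mm of the tray's middle (value of joint each of strip1, strip2, strip3, strip4 above 0.0035 m and horizontal distance between roller_grip and tray_in below 0.035 m and z of roller_grip in the frame of tray_in between 0.068 and 0.084 m and angle between roller_grip's own z axis and vertical below 0.175 rad and linear speed of roller below 0.03 m/s); the robot touches nothing.
It fails at once if the fingers press on the plaque or the strip (more than 2 N) (contact force between the fingers and board above 2 N).
It also fails if it takes over 56 s, if anything falls off the work surface, if the arm or the gripper's body presses on something with over 40 N, if the wrist force passes 120 N, or if a joint passes its speed limit or range.

### The arm

A 6-joint arm with a two-finger parallel gripper is mounted at the origin on the work surface. World frame = base frame: x ahead of the robot, y to its left, z up, the work surface at z = 0. Lengths are in mm, angles in rad, forces in N, time in s.
With the tool pointing down it reaches from about 350 to 775 mm from the base axis. Payload 7.3 kg.
Tool frame: the origin (TCP) lies between the finger pads; the fingertips stand 25 mm ahead of it and the grasp point (between the pads) lies 6 mm ahead of it; z points along the fingers, y is the line along which they close (so a half turn about z gives the same grasp; the last joint's range is limited). The gripper opens to 92 mm and grips with 3 to 60 N. Pads are 19 mm wide; open, the fingers measure 130 mm over their backs; the gripper's body (75 mm by 190 mm) begins 47 mm behind the grasp point.
Start: joints at [1.115, 0.342, 1.524, -0, 1.275, -0.146], TCP at [160.041, 500.032, 227.141] pointing down, gripper open.
Joint ranges: [-2.53, 2.53], [-0.77, 2.02], [0.04, 2.7], [-1, 4.14], [0.28, 2.66], [-3.11, 3.11]. Speed limits (rad/s): [2.57, 2.57, 3.14, 3.14, 3.14, 3.14].

### API

Orientations are given as [roll, pitch, yaw] about the fixed x, y, z axes, in that order (R = Rz(yaw) Ry(pitch) Rx(roll)).
In Python, from plant import bot gives the robot as it stands.
- The arm moves only by the tool play_rows, never from a script. Its argument "commands" is a list of rows, each an object of numbers: "x", "y", "z": the shift along the tool's x, y, z in m; "twist": the turn about the tool's z in degrees. In form: [{"x": .., "y": .., "z": .., "twist": ..}, ...]. A call has exactly 8 rows; each row is the pose to reach, as a shift and turn from the pose commanded when the call began, along the tool's axes at that moment; what a row does not reach only later rows make up. A row lasts 1/10 s, in which the tool goes at most 50 mm and 8.59 degrees, less where a joint would pass 70% of its speed; a pose out of reach is approached as far as the arm can. A call with a gripper value outside its range is refused whole. "jaw" is the closure, from 0 (fully open) to 1 (shut), set as the call begins (left out, the last holds). The fingers move at their own pace and stop on an object; the grip force is fixed at half the most. Time passes only in rows, so rows that repeat a pose let the fingers close, or fill a call up. It gives the time, the measured TCP pose, the force, the opening and the grip force at its end, in the units of the state.
- bot.get_obs(): the state, without advancing time (a new reading comes with each control period).
- bot.capture(name): name is "scene" or "side" or "wrist"; returns a dict with "pixels" (400x640x3 uint8, red, green, blue), "fx", "fy", "cx", "cy" (pixels), "eye" and "rotation" of the camera in the world. Camera axes: x right, y down, z forward; pixel columns grow to the right and rows downward; lengths in mm; the calibration is good to about 2 mm. The wrist camera is an equidistant fisheye: a pixel r from the principal point sees the ray r / f radians off the axis. A picture is of the moment at which its call begins. There is no depth.
- bot.close_job(): hands the job in; it is judged then, once.
The state is a dict: "time": time; "joint_positions": joint angles; "dq": joint speeds; "tau": joint torques, N m; "tool_pos": TCP position; "tcp_rot": TCP orientation; "contact_force": force on the tool from outside, world axes, zero at the start; "moment": the same for the moment, N m; "grip_width": finger opening in mm; "finger_force": force on a finger pad.
Only numpy, scipy, OpenCV 4.12 (cv2) and the standard library are available. Lean on these libraries where they do the work, as an engineer would, in place of code of your own. Each camera call takes 0.05 s, during which the arm holds its last target. There are 200 camera calls.

## Working session

There is one attempt and no reset: what is moved stays moved. The work goes in short steps, Python scripts to look and compute and a tool call to move; the robot and the scene stay as the last step left them, time stands still between calls to the robot, and variables do not carry over. Pictures are saved under pics/ and viewed, at most 10 in all, crops included, and the job is handed in when it is done.

Besides the shell and the picture viewer there is one more tool, called after "Request:" as a command line: name --argument value ..., lists and objects as JSON in quotes. play_rows: Moves the arm, as the interface text tells. Its arguments: {"type":"object","properties":{"commands":{"type":"array"},"jaw":{"type":"number"}},"required":["commands"]}

```bash
mkdir -p pics
cat > h.py <<'E'
from plant import bot
import numpy as np, cv2, json
def cap(n,f):
    d=bot.capture(n); cv2.imwrite('pics/%s.png'%f,d['pixels'][:,:,::-1])
    json.dump({k:(np.array(v).tolist()) for k,v in d.items() if k!='pixels'},open(f+'.json','w')); return d
def ray(f,u,v,z):
    d=json.load(open(f+'.json')); R=np.array(d['rotation']); e=np.array(d['eye'])
    a=(u-d['cx'])/d['fx']; b=(v-d['cy'])/d['fy']
    if f.startswith('wrist'):
        r=np.hypot(a,b)+1e-12; c=np.array([np.sin(r)*a/r,np.sin(r)*b/r,np.cos(r)])
    else: c=np.array([a,b,1])
    w=R@c; return e+w*(z-e[2])/w[2]
E
python3 - <<'E'
from h import *
a=cap('scene','scene1');b=cap('side','side1');c=cap('wrist','wrist1')
for d in(a,b,c):print(d['fx'],d['cx'],d['cy'],np.round(d['eye']),np.round(d['rotation'],2).tolist())
o=bot.get_obs();print(o)
E
```

```text
388.0201963142065 321.4818890132051 190.94325305144918 [ 885. -506.  614.] [-2.25, -0.01, 0.57]
437.5093209417794 314.58593563307534 198.47740572847516 [452. 727. 691.] [-2.29, -0.01, -3.02]
309.70691628693146 320.9685781478604 198.61323365760688 [ 93. 521. 384.] [2.88, 0.0, 1.26]
{'time': 0.15, 'joint_positions': array([ 1.11497914e+00,  3.42574410e-01,  1.52479550e+00, -3.18830124e-05,
        1.27538202e+00, -1.45999339e-01]), 'dq': array([ 0.00022549, -0.00171584, -0.00405904,  0.00020181, -0.00086421,
        0.00059807]), 'tau': array([ 1.61647393e-03, -4.31466293e+01, -2.44355714e+01,  7.19040097e-02,
        5.36596240e-02, -6.40076655e-05]), 'tool_pos': array([159.91903964, 499.73594945, 226.59924401]), 'tcp_rot': array([-3.14044127e+00, -1.38487163e-04,  2.83178403e+00]), 'contact_force': array([-0.37587182,  0.01138464, -0.65744257]), 'moment': array([0.01136905, 0.0384313 , 0.01655419]), 'finger_force': 0.0, 'grip_width': 91.6382491300295}
```

View pics/scene1.png

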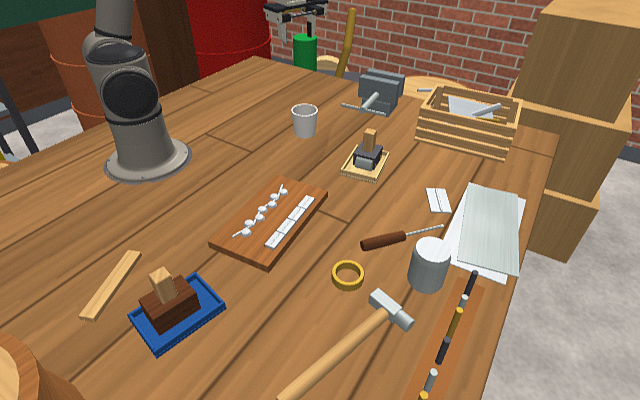

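View pics/wrist1.png

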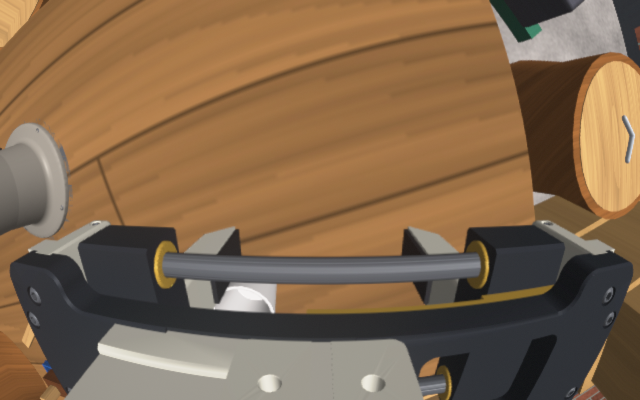

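Scene view: the plaque is at about (268,222) with its strip at (291,222). The roller, in the pale tray, is at about (368,158). The blue tray at (178,310) holds the wheelless decoy. The wrist view doesn't show any of the targets. I'll enlarge the scene and side views.

```bash
sed -i "s/R=np.array(d\['rotation'\])/R=Rot.from_euler('xyz',d['rotation']).as_matrix()/; s/^import numpy/from scipy.spatial.transform import Rotation as Rot\nimport numpy/" h.py
python3 - <<'E'
from h import *
a=cv2.imread('pics/scene1.png')[110:280,200:400]
cv2.imwrite('pics/sc.png',cv2.resize(a,None,fx=3.5,fy=3.5,interpolation=cv2.INTER_CUBIC))
for u,v in((368,170),(268,222)):print(ray('scene1',u,v,15))
E
```

```text
[544.66059297 273.14793373  15.        ]
[449.49686074 -30.52602475  15.        ]
```

View pics/sc.png

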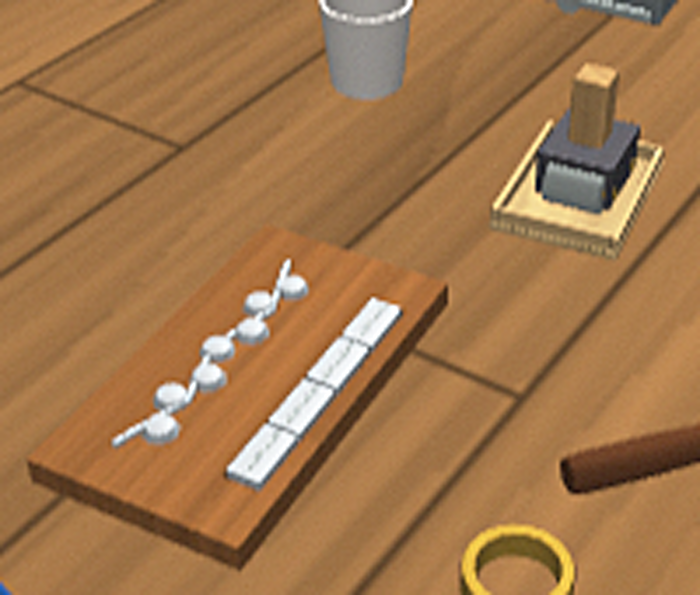

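View pics/side1.png

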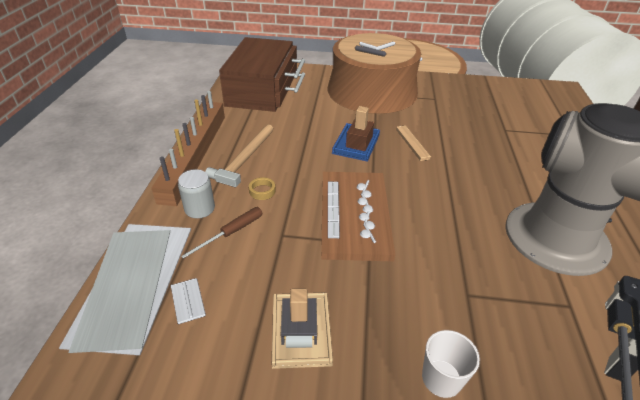

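Run:
```python
from h import *
c=lambda x,y:(200+x/3.5-.36,110+y/3.5-.36)
def show(n,f,pts,z):
    P=np.array([ray(f,*p,z)[:2] for p in pts]);print(n,P.round().tolist(),'mean',P.mean(0).round(1)); 
    for i in range(len(P)):
        d=P[(i+1)%len(P)]-P[i];print('  ',np.hypot(*d).round(1),np.degrees(np.arctan2(d[1],d[0])).round(1))
show('plaque','scene1',[c(30,463),c(240,552),c(447,288),c(275,228)],20)
show('strip','scene1',[c(228,472),c(262,485),c(402,310),c(373,297)],25)
show('strip_s','side1',[(328,181.5),(338,181.5),(340,237),(328,237)],25)
show('tray','scene1',[c(492,210),c(614,243),c(663,148),c(548,122)],20)
show('tray_s','side1',[(275,295),(325.5,293),(331,361),(273,362)],20)
show('grip','scene1',[c(598,72)],110)
show('grip_s','side1',[(299,291)],110)
```

```text
plaque [[387.0, -151.0], [535.0, -136.0], [507.0, 129.0], [364.0, 119.0]] mean [448.1  -9.7]
   148.6 5.8
   266.3 96.0
   143.3 -175.9
   270.7 -85.1
strip [[494.0, -95.0], [517.0, -92.0], [497.0, 87.0], [473.0, 87.0]] mean [495.1  -3.4]
   23.3 6.9
   180.0 96.3
   24.3 178.4
   183.6 -83.5
strip_s [[513.0, -92.0], [489.0, -95.0], [469.0, 88.0], [494.0, 92.0]] mean [491.4  -1.6]
   24.2 -171.7
   184.6 96.2
   25.2 8.1
   184.5 -84.1
tray [[486.0, 227.0], [581.0, 241.0], [557.0, 378.0], [461.0, 361.0]] mean [521.1 301.8]
   96.3 8.2
   138.9 100.0
   97.5 -170.0
   135.8 -79.5
tray_s [[577.0, 248.0], [484.0, 231.0], [461.0, 364.0], [554.0, 378.0]] mean [519.  305.3]
   93.9 -169.4
   135.1 100.0
   94.5 8.7
   132.0 -80.3
grip [[523.0, 312.0]] mean [522.6 311.8]
   0.0 0.0
grip_s [[523.0, 299.0]] mean [522.9 299.4]
   0.0 0.0
```

Request:
play_rows --commands '[{"x": -0.045,"y": -0.008,"z": 0,"twist": -3.5},{"x": -0.09,"y": -0.017,"z": 0,"twist": -7},{"x": -0.14,"y": -0.026,"z": 0,"twist": -11},{"x": -0.19,"y": -0.035,"z": 0,"twist": -15},{"x": -0.24,"y": -0.045,"z": 0,"twist": -19},{"x": -0.29,"y": -0.054,"z": 0,"twist": -23},{"x": -0.34,"y": -0.063,"z": 0,"twist": -27},{"x": -0.385,"y": -0.071,"z": 0,"twist": -28}]'

```text
time: 0.95
tool_pos: [506.6, 313.7, 226.9]
tcp_rot: [3.142, -0.0, -2.961]
contact_force: [0.1, 1.1, 0.7]
grip_width: 91.6
finger_force: 0.0
```

Request:
play_rows --commands '[{"x": 0,"y": 0,"z": 0,"twist": 0},{"x": 0,"y": 0,"z": 0,"twist": 0},{"x": 0,"y": 0,"z": 0,"twist": 0},{"x": 0,"y": 0,"z": 0,"twist": 0},{"x": 0,"y": 0,"z": 0,"twist": 0},{"x": 0,"y": 0,"z": 0,"twist": 0},{"x": 0,"y": 0,"z": 0,"twist": 0},{"x": 0,"y": 0,"z": 0,"twist": 0}]'

```text
time: 1.75
tool_pos: [504.9, 315.3, 227.2]
tcp_rot: [3.141, 0.0, -2.962]
contact_force: [-0.1, -0.8, -0.3]
grip_width: 91.7
finger_force: 0.0
```

Run:
```python
from h import *
d=cap('wrist','wrist2');print(d['fx'],d['eye'],d['rotation'])
o=bot.get_obs();print(o['time'],o['tool_pos'],o['tcp_rot'])
```

```text
309.70691628693146 [436.15735492 303.09528558 384.57519705] [ 2.88126633e+00 -7.21040135e-04  1.75078865e+00]
1.8 [504.96087869 315.16070639 227.20912166] [ 3.14149446e+00  1.70017893e-04 -2.96245502e+00]
```

View pics/wrist2.png

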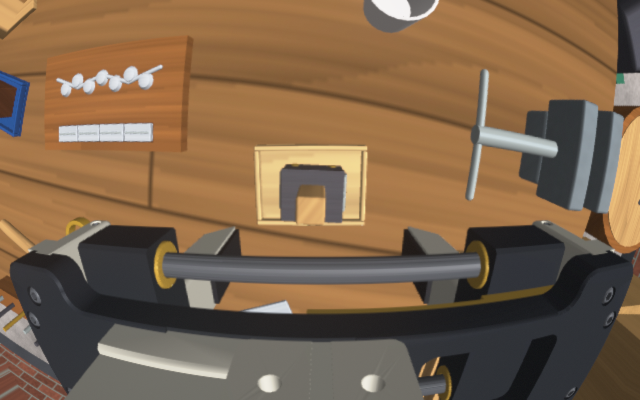

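Run:
```python
from h import *
a=cv2.imread('pics/wrist2.png')[140:230,250:375]
cv2.imwrite('pics/w2c.png',cv2.resize(a,None,fx=6,fy=6,interpolation=cv2.INTER_CUBIC))
```

```text
(no output)
```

View pics/w2c.png

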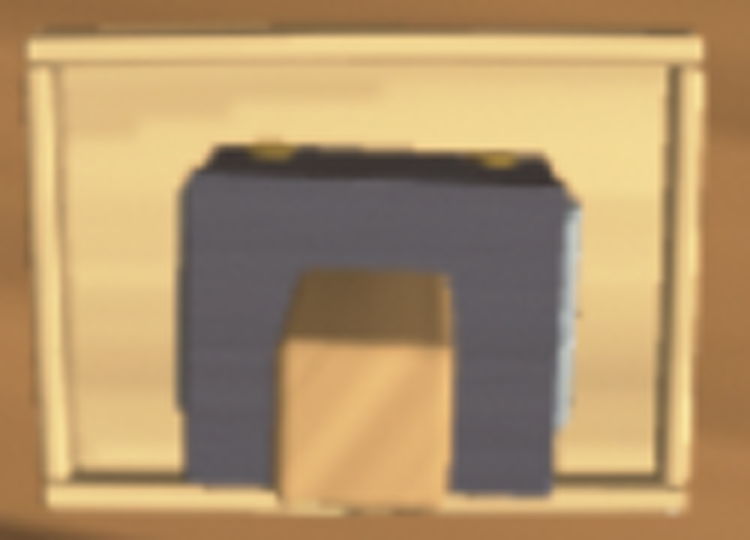

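```bash
cat >> h.py <<'E'
def show(n,f,pts,z):
    P=np.array([ray(f,*p,z)[:2] for p in pts]);print(n,P.round().tolist(),'mean',P.mean(0).round(1)); 
    for i in range(len(P)):
        d=P[(i+1)%len(P)]-P[i];print('  ',np.hypot(*d).round(1),np.degrees(np.arctan2(d[1],d[0])).round(1))
E
python3 - <<'E'
from h import *
c=lambda x,y:(250+x/6-.4,140+y/6-.4)
show('handle','wrist2',[c(282,340),c(452,343),c(450,508),c(280,503)],110)
show('carr','wrist2',[c(190,172),c(565,185),c(553,493),c(187,483)],54)
show('tray','wrist2',[c(28,38),c(703,38),c(690,510),c(45,505)],20)
show('strip','wrist2',[(59,127),(152,124),(152,140),(60,141.5)],25)
E
```

```text
handle [[510.0, 294.0], [506.0, 320.0], [532.0, 324.0], [536.0, 298.0]] mean [520.9 308.9]
   26.0 99.2
   26.7 9.8
   26.7 -81.4
   26.4 -171.6
carr [[497.0, 271.0], [487.0, 338.0], [545.0, 347.0], [556.0, 279.0]] mean [521.3 308.5]
   67.8 98.2
   58.7 9.2
   69.1 -81.3
   59.4 -172.1
tray [[482.0, 231.0], [458.0, 363.0], [555.0, 381.0], [579.0, 247.0]] mean [518.5 305.3]
   133.9 100.1
   98.4 10.7
   135.8 -80.1
   98.1 -170.4
strip [[491.0, -91.0], [472.0, 91.0], [493.0, 93.0], [513.0, -87.0]] mean [492.1   1.7]
   182.8 95.9
   20.6 6.5
   181.4 -83.6
   22.4 -170.0
```

The wrist view gives the handle at (521,308), yaw 8.8°, and the tray at (519,304). The sizes come out within 2 mm of those given, so I'm descending.

Request:
play_rows --commands '[{"x": -0.007,"y": -0.005,"z": 0.0,"twist": 0.8},{"x": -0.0145,"y": -0.0098,"z": 0.01,"twist": 1.5},{"x": -0.0145,"y": -0.0098,"z": 0.04,"twist": 1.5},{"x": -0.0145,"y": -0.0098,"z": 0.07,"twist": 1.5},{"x": -0.0145,"y": -0.0098,"z": 0.1,"twist": 1.5},{"x": -0.0145,"y": -0.0098,"z": 0.125,"twist": 1.5},{"x": -0.0145,"y": -0.0098,"z": 0.137,"twist": 1.5},{"x": -0.0145,"y": -0.0098,"z": 0.142,"twist": 1.5}]'

```text
time: 2.6
tool_pos: [520.9, 307.3, 83.4]
tcp_rot: [-3.141, -0.002, -2.99]
contact_force: [-0.9, 0.2, 0.0]
grip_width: 91.6
finger_force: 0.0
```

Request:
play_rows --commands '[{"x": 0,"y": 0,"z": 0.002,"twist": 0},{"x": 0,"y": 0,"z": 0.004,"twist": 0},{"x": 0,"y": 0,"z": 0.004,"twist": 0},{"x": 0,"y": 0,"z": 0.004,"twist": 0},{"x": 0,"y": 0,"z": 0.004,"twist": 0},{"x": 0,"y": 0,"z": 0.004,"twist": 0},{"x": 0,"y": 0,"z": 0.004,"twist": 0},{"x": 0,"y": 0,"z": 0.004,"twist": 0}]'

```text
time: 3.4
tool_pos: [521.1, 308.0, 81.2]
tcp_rot: [3.141, 0.0, -2.989]
contact_force: [0.1, 0.7, 0.1]
grip_width: 91.9
finger_force: 0.0
```

Request:
play_rows --commands '[{"x": 0,"y": 0,"z": 0,"twist": 0},{"x": 0,"y": 0,"z": 0,"twist": 0},{"x": 0,"y": 0,"z": 0,"twist": 0},{"x": 0,"y": 0,"z": 0,"twist": 0},{"x": 0,"y": 0,"z": 0,"twist": 0},{"x": 0,"y": 0,"z": 0,"twist": 0},{"x": 0,"y": 0,"z": 0,"twist": 0},{"x": 0,"y": 0,"z": 0,"twist": 0}]' --jaw 1

```text
time: 4.2
tool_pos: [521.1, 308.0, 81.1]
tcp_rot: [3.142, 0.0, -2.989]
contact_force: [0.4, 0.7, -0.2]
grip_width: 32.4
finger_force: 0.0
```

Request:
play_rows --commands '[{"x": 0,"y": 0,"z": 0,"twist": 0},{"x": 0,"y": 0,"z": 0,"twist": 0},{"x": 0,"y": 0,"z": 0,"twist": 0},{"x": 0,"y": 0,"z": 0,"twist": 0},{"x": 0,"y": 0,"z": 0,"twist": 0},{"x": 0,"y": 0,"z": 0,"twist": 0},{"x": 0,"y": 0,"z": -0.01,"twist": 0},{"x": 0,"y": 0,"z": -0.02,"twist": 0}]'

```text
time: 5.0
tool_pos: [520.5, 307.7, 101.0]
tcp_rot: [-3.141, -0.002, -2.989]
contact_force: [0.6, 0.9, -5.6]
grip_width: 27.7
finger_force: 29.9
```

Request:
play_rows --commands '[{"x": 0,"y": 0,"z": -0.01,"twist": 0},{"x": 0,"y": 0,"z": -0.03,"twist": 0},{"x": 0,"y": 0,"z": -0.05,"twist": 0},{"x": 0,"y": 0,"z": -0.06,"twist": 0},{"x": 0,"y": 0,"z": -0.06,"twist": 0},{"x": 0,"y": 0,"z": -0.06,"twist": 0},{"x": 0,"y": 0,"z": -0.06,"twist": 0},{"x": 0,"y": 0,"z": -0.06,"twist": 0}]'

```text
time: 5.8
tool_pos: [520.6, 307.7, 160.1]
tcp_rot: [-3.141, -0.002, -2.989]
contact_force: [-1.1, 0.1, -3.5]
grip_width: 27.5
finger_force: 29.9
```

Request:
play_rows --commands '[{"x": 0.006,"y": -0.02,"z": 0,"twist": 0.5},{"x": 0.017,"y": -0.06,"z": 0,"twist": 1},{"x": 0.028,"y": -0.1,"z": 0,"twist": 1.5},{"x": 0.039,"y": -0.14,"z": 0,"twist": 2},{"x": 0.051,"y": -0.18,"z": 0,"twist": 2.5},{"x": 0.062,"y": -0.22,"z": 0,"twist": 2.5},{"x": 0.069,"y": -0.245,"z": 0,"twist": 2.5},{"x": 0.072,"y": -0.256,"z": 0,"twist": 2.5}]'

```text
time: 6.6
tool_pos: [488.4, 41.8, 160.9]
tcp_rot: [-3.141, -0.001, -3.035]
contact_force: [0.3, -0.2, -4.5]
grip_width: 27.7
finger_force: 30.0
```

Request:
play_rows --commands '[{"x": 0,"y": 0,"z": 0,"twist": 0},{"x": 0,"y": 0,"z": 0.01,"twist": 0},{"x": 0,"y": 0,"z": 0.03,"twist": 0},{"x": 0,"y": 0,"z": 0.045,"twist": 0},{"x": 0,"y": 0,"z": 0.05,"twist": 0},{"x": 0,"y": 0,"z": 0.05,"twist": 0},{"x": 0,"y": 0,"z": 0.05,"twist": 0},{"x": 0,"y": 0,"z": 0.05,"twist": 0}]'

```text
time: 7.4
tool_pos: [489.5, 44.3, 111.8]
tcp_rot: [-3.141, 0.002, -3.032]
contact_force: [-0.3, 1.3, -3.4]
grip_width: 27.6
finger_force: 30.0
```

Run:
```python
from h import *
d=cap('side','side3');e=cap('scene','scene3')
a=cv2.imread('pics/side3.png')[130:270,260:420];b=cv2.imread('pics/scene3.png')[120:290,200:370]
a=cv2.resize(a,(400,350),interpolation=2);b=cv2.resize(b,(400,400),interpolation=2)
cv2.imwrite('pics/c3.png',np.hstack([np.vstack([a,np.zeros((50,400,3),np.uint8)]),b]))
o=bot.get_obs();print(o['time'],o['tool_pos'],o['tcp_rot'])
```

```text
7.5 [489.30644598  44.09098976 111.7296705 ] [-3.14144302e+00  1.40855434e-03 -3.03237357e+00]
```

View pics/c3.png

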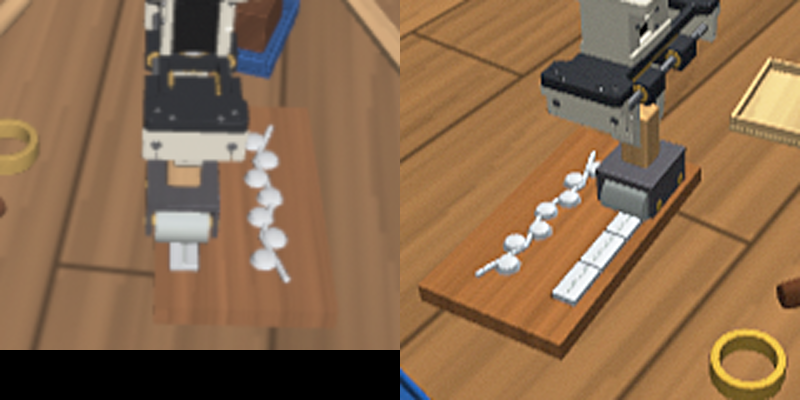

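Both views show the roller centred across the strip (left panel: wheel 155–216, strip centre about 184). Now I'll press down.

Request:
play_rows --commands '[{"x": 0,"y": 0,"z": 0.005,"twist": 0},{"x": 0,"y": 0,"z": 0.01,"twist": 0},{"x": 0,"y": 0,"z": 0.012,"twist": 0},{"x": 0,"y": 0,"z": 0.014,"twist": 0},{"x": 0,"y": 0,"z": 0.016,"twist": 0},{"x": 0,"y": 0,"z": 0.017,"twist": 0},{"x": 0,"y": 0,"z": 0.018,"twist": 0},{"x": 0,"y": 0,"z": 0.018,"twist": 0}]'

```text
time: 8.3
tool_pos: [489.2, 43.9, 95.0]
tcp_rot: [-3.141, 0.002, -3.032]
contact_force: [-5.4, 0.1, 15.7]
grip_width: 28.2
finger_force: 30.0
```

Request:
play_rows --commands '[{"x": 0,"y": -0.003,"z": 0.001,"twist": 0},{"x": 0,"y": -0.01,"z": 0.001,"twist": 0},{"x": 0,"y": -0.017,"z": 0.001,"twist": 0},{"x": 0,"y": -0.024,"z": 0.001,"twist": 0},{"x": 0,"y": -0.031,"z": 0.001,"twist": 0},{"x": 0,"y": -0.038,"z": 0.001,"twist": 0},{"x": 0,"y": -0.045,"z": 0.001,"twist": 0},{"x": 0,"y": -0.052,"z": 0.001,"twist": 0}]'

```text
time: 9.1
tool_pos: [495.2, -8.0, 94.9]
tcp_rot: [-3.141, 0.003, -3.032]
contact_force: [-7.1, 0.4, 22.2]
grip_width: 27.9
finger_force: 30.0
```

Request:
play_rows --commands '[{"x": 0,"y": -0.008,"z": 0,"twist": 0},{"x": 0,"y": -0.016,"z": 0,"twist": 0},{"x": 0,"y": -0.024,"z": 0,"twist": 0},{"x": 0,"y": -0.032,"z": 0,"twist": 0},{"x": 0,"y": -0.04,"z": 0,"twist": 0},{"x": 0,"y": -0.048,"z": 0,"twist": 0},{"x": 0,"y": -0.056,"z": 0,"twist": 0},{"x": 0,"y": -0.063,"z": 0,"twist": 0}]'

```text
time: 9.9
tool_pos: [502.0, -71.0, 94.9]
tcp_rot: [-3.14, 0.002, -3.032]
contact_force: [-7.9, 1.2, 21.0]
grip_width: 27.9
finger_force: 30.0
```

Request:
play_rows --commands '[{"x": 0,"y": 0.004,"z": 0.001,"twist": 0},{"x": 0,"y": 0.012,"z": 0.001,"twist": 0},{"x": 0,"y": 0.02,"z": 0.001,"twist": 0},{"x": 0,"y": 0.029,"z": 0.001,"twist": 0},{"x": 0,"y": 0.038,"z": 0.001,"twist": 0},{"x": 0,"y": 0.047,"z": 0.001,"twist": 0},{"x": 0,"y": 0.056,"z": 0.001,"twist": 0},{"x": 0,"y": 0.065,"z": 0.001,"twist": 0}]'

```text
time: 10.7
tool_pos: [495.7, -6.5, 94.8]
tcp_rot: [-3.139, 0.005, -3.032]
contact_force: [-7.3, -3.8, 28.9]
grip_width: 27.8
finger_force: 30.0
```

Request:
play_rows --commands '[{"x": 0,"y": 0.009,"z": 0,"twist": 0},{"x": 0,"y": 0.018,"z": 0,"twist": 0},{"x": 0,"y": 0.027,"z": 0,"twist": 0},{"x": 0,"y": 0.036,"z": 0,"twist": 0},{"x": 0,"y": 0.045,"z": 0,"twist": 0},{"x": 0,"y": 0.054,"z": 0,"twist": 0},{"x": 0,"y": 0.063,"z": 0,"twist": 0},{"x": 0,"y": 0.07,"z": 0,"twist": 0}]'

```text
time: 11.5
tool_pos: [488.2, 63.7, 94.8]
tcp_rot: [-3.14, 0.005, -3.032]
contact_force: [-7.4, -2.6, 29.0]
grip_width: 27.7
finger_force: 30.0
```

Request:
play_rows --commands '[{"x": 0,"y": 0,"z": 0,"twist": 0},{"x": 0,"y": 0,"z": -0.005,"twist": 0},{"x": 0,"y": 0,"z": -0.02,"twist": 0},{"x": 0,"y": 0,"z": -0.04,"twist": 0},{"x": 0,"y": 0,"z": -0.06,"twist": 0},{"x": 0,"y": 0,"z": -0.07,"twist": 0},{"x": 0,"y": 0,"z": -0.07,"twist": 0},{"x": 0,"y": 0,"z": -0.07,"twist": 0}]'

```text
time: 12.3
tool_pos: [486.2, 63.9, 160.3]
tcp_rot: [3.141, -0.001, -3.033]
contact_force: [0.2, 0.6, -4.7]
grip_width: 27.8
finger_force: 30.0
```

Run:
```python
from h import *
e=cap('scene','scene4');cap('side','side4')
b=cv2.imread('pics/scene4.png')[120:290,200:400];a=cv2.imread('pics/side4.png')[160:260,290:400]
cv2.imwrite('pics/c4.png',np.hstack([cv2.resize(b,(400,340),interpolation=2),cv2.resize(a,(374,340),interpolation=2)]))
o=bot.get_obs();print(o['time'],o['tool_pos'],o['tcp_rot'])
```

```text
12.4 [485.97544607  63.87383918 159.94344098] [ 3.14118627e+00 -2.22880826e-03 -3.03261648e+00]
```

View pics/c4.png

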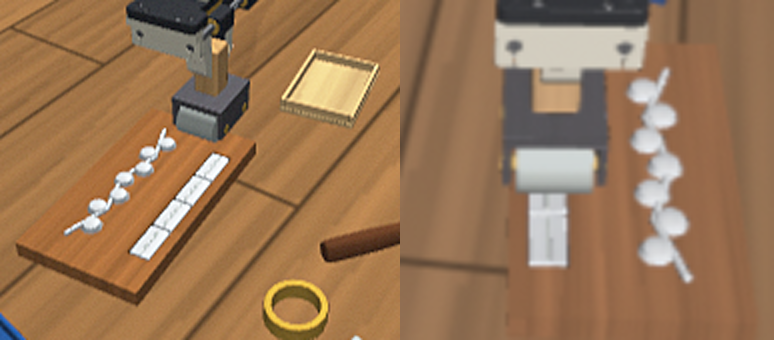

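The strip shows no raised edges in either view, and the wheels rode level at the flush height throughout. I'm taking the roller back to its tray.

Request:
play_rows --commands '[{"x": -0.005,"y": 0.02,"z": 0,"twist": -0.5},{"x": -0.014,"y": 0.055,"z": 0,"twist": -1},{"x": -0.024,"y": 0.095,"z": 0,"twist": -1.5},{"x": -0.034,"y": 0.135,"z": 0,"twist": -2},{"x": -0.044,"y": 0.175,"z": 0,"twist": -2.5},{"x": -0.053,"y": 0.21,"z": 0,"twist": -3},{"x": -0.058,"y": 0.23,"z": 0,"twist": -3.3},{"x": -0.0593,"y": 0.236,"z": 0,"twist": -3.3}]'

```text
time: 13.2
tool_pos: [519.3, 307.1, 159.5]
tcp_rot: [3.141, -0.002, -2.972]
contact_force: [-1.0, -0.9, -4.5]
grip_width: 27.9
finger_force: 30.0
```

Request:
play_rows --commands '[{"x": 0,"y": 0,"z": 0,"twist": 0},{"x": 0,"y": 0,"z": 0.01,"twist": 0},{"x": 0,"y": 0,"z": 0.03,"twist": 0},{"x": 0,"y": 0,"z": 0.045,"twist": 0},{"x": 0,"y": 0,"z": 0.055,"twist": 0},{"x": 0,"y": 0,"z": 0.06,"twist": 0},{"x": 0,"y": 0,"z": 0.065,"twist": 0},{"x": 0,"y": 0,"z": 0.065,"twist": 0}]'

```text
time: 14.0
tool_pos: [519.9, 304.6, 95.9]
tcp_rot: [-3.142, -0.0, -2.975]
contact_force: [-0.8, -0.9, -4.7]
grip_width: 28.0
finger_force: 30.0
```

Request:
play_rows --commands '[{"x": 0,"y": 0,"z": 0.004,"twist": 0},{"x": 0,"y": 0,"z": 0.008,"twist": 0},{"x": 0,"y": 0,"z": 0.011,"twist": 0},{"x": 0,"y": 0,"z": 0.013,"twist": 0},{"x": 0,"y": 0,"z": 0.0145,"twist": 0},{"x": 0,"y": 0,"z": 0.015,"twist": 0},{"x": 0,"y": 0,"z": 0.015,"twist": 0},{"x": 0,"y": 0,"z": 0.015,"twist": 0}]'

```text
time: 14.8
tool_pos: [519.9, 305.0, 81.3]
tcp_rot: [3.141, 0.0, -2.975]
contact_force: [-0.5, 0.3, -3.8]
grip_width: 27.8
finger_force: 30.0
```

Still hanging, because the force is still the roller's weight, so I'll go a touch lower.

Request:
play_rows --commands '[{"x": 0,"y": 0,"z": 0.0005,"twist": 0},{"x": 0,"y": 0,"z": 0.001,"twist": 0},{"x": 0,"y": 0,"z": 0.001,"twist": 0},{"x": 0,"y": 0,"z": 0.001,"twist": 0},{"x": 0,"y": 0,"z": 0.001,"twist": 0},{"x": 0,"y": 0,"z": 0.001,"twist": 0},{"x": 0,"y": 0,"z": 0.001,"twist": 0},{"x": 0,"y": 0,"z": 0.001,"twist": 0}]'

```text
time: 15.6
tool_pos: [520.0, 305.1, 81.1]
tcp_rot: [3.141, 0.001, -2.975]
contact_force: [-3.9, -0.5, 5.2]
grip_width: 28.3
finger_force: 30.0
```

Request:
play_rows --commands '[{"x": 0,"y": 0,"z": 0,"twist": 0},{"x": 0,"y": 0,"z": 0,"twist": 0},{"x": 0,"y": 0,"z": 0,"twist": 0},{"x": 0,"y": 0,"z": 0,"twist": 0},{"x": 0,"y": 0,"z": 0,"twist": 0},{"x": 0,"y": 0,"z": 0,"twist": 0},{"x": 0,"y": 0,"z": 0,"twist": 0},{"x": 0,"y": 0,"z": 0,"twist": 0}]' --jaw 0

```text
time: 16.4
tool_pos: [519.9, 304.9, 80.1]
tcp_rot: [3.142, 0.0, -2.975]
contact_force: [0.2, 0.1, 0.1]
grip_width: 87.3
finger_force: 0.0
```

Request:
play_rows --commands '[{"x": 0,"y": 0,"z": 0,"twist": 0},{"x": 0,"y": 0,"z": 0,"twist": 0},{"x": 0,"y": 0,"z": -0.01,"twist": 0},{"x": 0,"y": 0,"z": -0.04,"twist": 0},{"x": 0,"y": 0,"z": -0.08,"twist": 0},{"x": 0,"y": 0,"z": -0.12,"twist": 0},{"x": 0,"y": 0,"z": -0.15,"twist": 0},{"x": 0,"y": 0,"z": -0.15,"twist": 0}]'

```text
time: 17.2
tool_pos: [521.9, 305.9, 236.3]
tcp_rot: [3.139, 0.01, -2.975]
contact_force: [0.5, -0.1, 0.1]
grip_width: 91.9
finger_force: 0.0
```

Run:
```python
from h import *
cap('side','side5');cap('scene','scene5');cap('wrist','wrist5')
f=lambda n,y,x:cv2.resize(cv2.imread('pics/%s.png'%n)[y:y+120,x:x+120],(390,390),interpolation=2)
g=lambda n,y,x:cv2.resize(cv2.imread('pics/%s.png'%n)[y:y+200,x:x+200],(390,390),interpolation=2)
cv2.imwrite('pics/c5.png',np.hstack([g('scene5',100,220),f('wrist5',125,250)]))
o=bot.get_obs();print(o['time'],o['tool_pos'],o['contact_force'],o['grip_width'])
```

```text
17.35 [519.4864826  304.75010966 229.78177026] [-0.48801189 -0.07409883 -0.5832543 ] 91.62163981673568
```

View pics/c5.png

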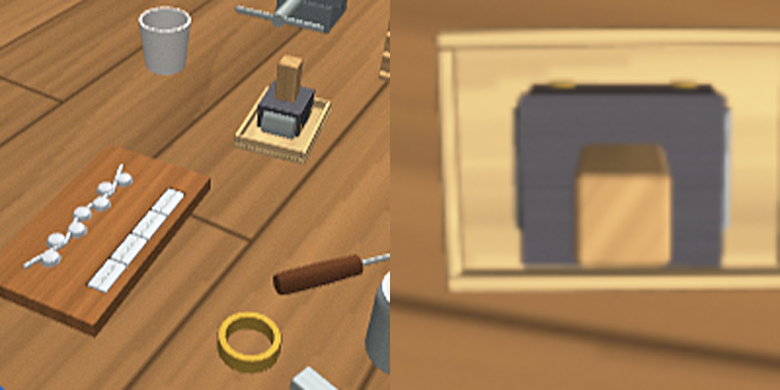

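The roller is standing upright in the middle of its tray, clear of the gripper, and all four lengths of the strip look flush. I'm handing in the job.

```bash
python3 -c "
from plant import bot
print(bot.close_job())"
```

```text
the job is handed in; nothing more can be done
None
```

The job is handed in at about 17 s: I rolled the strip in both directions until all four lengths looked flush, then stood the roller upright in its own tray and let go; the hand-in returned no verdict.

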